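Scan the culture flask, then hold its sprung retaining arm open

TASK

Pick up the yellow code reader, hold it still for about two seconds a few centimetres above the label of the green-capped flask in the holder, pointing straight down at the middle of the label, then stand it back upright near the middle of its black charging pad. Then take the orange knob of the holder's sprung blue arm, swing the arm outwards until it meets its stop, and finish while still holding it there with the gripper, so that a colleague can slide the flask out. Leave the flask where it lies and do not disturb the other things on the bench.

Things in the scene. Friction and masses are not known exactly. Their poses are not given: they have to be found in the camera images.
- reader_mid (a point): centre of the loose code reader (60 mm above its underside), 120 mm tall, about 180 g, standing upright on the pad. Yellow handle, 34 mm along its x, 28 mm along its y, up to the top: grip it from above across the 28 mm (closing along y). Black head below, 48 x 40 x 22 mm high. z points up.
- reader: the same reader; origin at the centre of its underside, where the reading window is. It reads along -z (straight down), whichever way it is turned about the vertical, with the window 20 to 110 mm above the label.
- pad: round black charging pad, 110 mm across, 8 mm high, fixed to the bench; origin at the centre of its underside. The reader starts on it and is to be put back on it. The pad may be to the left or right of the holder.
- label (a point): centre of the white barcode label, 44 x 66 mm, on top of the green-capped flask, 48 mm above the bench; axes as the flask's
- flask: clear flask, green cap, about 110 g, lying loose between low fences on the holder's 12 mm plate: 80 mm along its x, 110 mm along y, 36 mm high; neck and cap (28 mm across) reach 98 mm from the centre towards +y. Origin at the centre of its underside
- holder: aluminium flask holder fixed to the bench, 12 mm plate, white fences up to 28 mm; origin under the centre of the flask, at bench height; the arm lies along its +x side. Behind the arm a red stop pin, 40 mm high.
- pivot_axis (a point): the upright axis of the blue arm's hinge, on the holder, 30 mm above the bench (own axes as the holder)
- knob (a point): grip point of the upright orange knob at the free end of the blue arm: a round post 14 mm across, 120 mm from the pivot, standing from the arm's top (38 mm above the bench) to 92 mm; the point is on its axis, 72 mm above the bench. Fingertips 50 mm or more above the bench clear arm and flask.
- clamp (a joint): angle of the blue arm about its upright pivot: 0 closed along the flask's side, 0.9 rad at the stop. It grows as the arm swings CLOCKWISE seen from above, away from the flask (knob towards the holder's +x). A spring pulls it shut: about 3.3 N at the knob when closed, 7 N at the stop.
- spare_flask: a second clear flask of the same make with a BLUE cap, lying loose on the bench; not the one to read; bystander
- media_bottle: amber bottle, 130 mm tall; bystander
- dishes: stack of two clear dishes, 90 mm across, 28 mm high; bystander
- tip_box: blue box of pipette tips, 120 x 80 x 57 mm; bystander
- mouse: black computer mouse; bystander
- tube_stand: white block with four capped tubes, 130 x 60 x 87 mm; bystander
- marker: green marker pen, 130 mm long, lying; bystander
Mind the look-alikes: they are no part of the job. Of the things like the reader, leave any that is red; of the rest the smaller one is meant.

How it is judged (in metres and radians):
On the way, in this order (a step that is already met when the one before it is completed fails the run):
1. the reader is held in the gripper, still, pointing down at the flask's label, for 1 s (contact force between the fingers and reader above 0.5 N and linear speed of reader below 0.02 m/s and x of label in the frame of reader_mid between -0.016 and 0.016 m and y of label in the frame of reader_mid between -0.016 and 0.016 m and z of label in the frame of reader_mid between -0.175 and -0.075 m), for 1 s.
2. the reader stands upright on its pad, let go, the arm still closed (contact force between reader and pad above 0.5 N and horizontal distance between reader_mid and pad below 0.032 m and angle between reader_mid's own z axis and vertical below 0.12 rad and contact force between the fingers and reader below 0.1 N and value of joint clamp below 0.1 rad), for 0.2 s.
At the end, for the whole second after the job is handed in: the blue arm is at its stop (joint above 0.86 of 0.9 rad), still, held there by the gripper's fingers (over 1.5 N); the reader stands upright (within 0.12 rad) on the pad within 32 mm of its centre, untouched; the flask lies in the holder within 8 mm of where it was (value of joint clamp above 0.86 rad and contact force between the fingers and clamp above 1.5 N and velocity of joint clamp between -0.05 and 0.05 rad/s and contact force between reader and pad above 0.5 N and horizontal distance between reader_mid and pad below 0.032 m and angle between reader_mid's own z axis and vertical below 0.12 rad and contact force between the fingers and reader below 0.1 N and distance of flask from where it was at the start of the episode below 0.008 m and linear speed of flask below 0.02 m/s and angle between flask's own z axis and vertical below 0.05 rad); the arm keeps its last pose, push and grip.
It fails at once if the flask is knocked or lifted (distance of flask from where it was at the start of the episode above 0.012 m or angle between flask's own z axis and vertical above 0.15 rad).
It fails at once if the reader is pressed on the flask (contact force between reader and flask above 1 N).
It fails at once if the reader is knocked over (angle between reader_mid's own z axis and vertical above 0.8 rad).
It fails at once if a bystander is disturbed (distance of any of spare_flask, media_bottle, dishes, tip_box, mouse, tube_stand, marker from where it was at the start of the episode above 0.03 m).
It also fails if it takes over 67 s, if anything falls off the work surface, if the arm or the gripper's body presses on something with over 40 N, if the wrist force passes 120 N, or if a joint passes its speed limit or range.

ROBOT

A 7-joint arm with a two-finger parallel gripper is mounted at the origin on the work surface. World frame = base frame: x ahead of the robot, y to its left, z up, the work surface at z = 0. Lengths are in mm, angles in rad, forces in N, time in s.
With the tool pointing down it reaches from about 350 to 900 mm from the base axis. Payload 19.9 kg.
Tool frame: the origin (TCP) lies midway between the tips of the shut fingers; the grasp point (between the pads) lies 19 mm behind it; z points along the fingers, y is the line along which they close (so a half turn about z gives the same grasp; the last joint's range is limited). The gripper opens to 94 mm and grips with 3 to 60 N. Pads are 16 mm wide; open, the fingers measure 119 mm over their backs; the gripper's body (75 mm by 177 mm) begins 78 mm behind the grasp point.
Start: joints at [1.183, 0.417, -0.01, 1.614, 0.005, 1.111, -0.053], TCP at [212.424, -587.771, 205.425] pointing down, gripper open.
Joint ranges: [-2.81, 2.81], [-0.39, 2.02], [-1.27, 1.25], [0.06, 2.57], [-1.19, 4.33], [0.19, 2], [-2.82, 2.82]. Speed limits (rad/s): [1.89, 1.89, 2.39, 2.39, 3.01, 3.01, 3.01].

INTERFACE

Orientations are given as a unit quaternion [x, y, z, w].
In Python, from station import r, capture, calibration gives the robot as it stands. The module is installed in compiled form; this text tells all that it offers.
- The arm moves only by the tool servo_tool, never from a script. Its argument "steps" is a list of rows, each a list of 6 numbers: the shift along the world's x, y, z scaled (see below), then the turn, a rotation vector about the world's x, y, z scaled (see below). In form: [[dx, dy, dz, rx, ry, rz], ...]. A call has exactly 8 rows; each row is the pose to reach, as a shift and turn from the pose commanded when the call began, turning the shorter way round; what a row does not reach only later rows make up. The controller multiplies each number of a shift by 15 cm and each number of a turn by 180 degrees. A row lasts 1/8 s, in which the tool goes at most 62.5 mm and 10.7 degrees, less where a joint would pass 70% of its speed; a pose out of reach is approached as far as the arm can. A call with a number of a shift or a turn outside -1 to 1 is refused whole. A call with a gripper value outside its range is refused whole. "gripper" is the closure, from -1 (fully open) to 1 (shut), set as the call begins (left out, the last holds). The fingers move at their own pace and stop on an object; "squeeze" is the grip in N (left out, the last holds). Time passes only in rows, so rows that repeat a pose let the fingers close, or fill a call up. It gives the time, the measured TCP pose, the force, the opening and the grip force at its end, in the units of the state.
- r.read_state(): the state, without advancing time (a new reading comes with each control period).
- capture(name): name is "side" or "top" or "wrist"; returns the picture (480x640x3 uint8, blue, green, red); there is no depth.
- calibration(name): a dict with "vfov" (degrees; the focal length in pixels is half the picture's height over the tangent of half this angle, whatever the lens; pixels are square), "cx", "cy" (the principal point, pixels), "distortion" ([k1, k2, p1, p2, k3] as OpenCV has them; the pictures are not rectified), "R" (3x3) and "t" (3): a world point X has camera coordinates R X + t; the wrist camera has in their place "T_tool_cam" (4x4, takes a point from camera to tool coordinates, whose origin is the TCP and whose axes are the flange's). Camera axes: x right, y down, z forward; pixel columns grow to the right and rows downward; lengths in mm; the calibration is good to about 2 mm. A picture is of the moment at which its call begins: read the wrist's pose just before it. calibration takes no time and is no camera call.
- r.close_job(): hands the job in; it is judged then, once.
The state is a dict: "time": time; "q": joint angles; "qd": joint speeds; "joint_efforts": joint torques, N m; "position": TCP position; "tool_rot": TCP orientation; "ft_force": force on the tool from outside, world axes, zero at the start; "wrist_torque": the same for the moment, N m; "finger_gap": opening from 0.0 (shut) to 1.0 (fully open); "gripper_force": force on a finger pad.
Only numpy, scipy, OpenCV 4.12 (cv2) and the standard library are available. Lean on these libraries where they do the work, as an engineer would, in place of code of your own. Each camera call takes 0.05 s, during which the arm holds its last target. There are 200 camera calls.

## Working session

There is one attempt and no reset: what is moved stays moved. The work goes in short steps, Python scripts to look and compute and a tool call to move; the robot and the scene stay as the last step left them, time stands still between calls to the robot, and variables do not carry over. Pictures are saved under pics/ and viewed, at most 10 in all, crops included, and the job is handed in when it is done.

Besides the shell and the picture viewer there is one more tool, called after "Emit:" by a JSON object that holds its "op" and its "data". servo_tool: Moves the arm, as the interface text tells. Shifts and turns lie within -1 to 1; 1 stands for 15 cm of shift or 180 degrees of turn. Its arguments: {"type":"object","properties":{"steps":{"type":"array","items":{"type":"array","items":{"type":"number","minimum":-1,"maximum":1}}},"gripper":{"type":"number"},"squeeze":{"type":"number"}},"required":["steps"]}

```bash
mkdir -p pics
python3 - <<'E'
from station import r,capture,calibration
import cv2
for n in("side","top"):
    cv2.imwrite(f"pics/{n}0.png",capture(n)); c=calibration(n); print(n,{k:(v.tolist() if hasattr(v,'tolist') else v) for k,v in c.items()})
print(calibration("wrist")); print(r.read_state())
E
```

```text
side {'vfov': 57.41332104950055, 'cx': 314.07697562708626, 'cy': 236.162066475613, 'distortion': [-0.04443649442214131, 0.0, 0.0, 0.0, 0.0], 'R': [[0.9919839109553591, -0.1258582869692171, -0.01129654845003864], [-0.08946480571435957, -0.6363703337899803, -0.7661780777407566], [0.08924107206999352, 0.7610469695578607, -0.642529019720195]], 't': [-549.7202365384662, 123.28922727111826, 1041.1011142641348]}
top {'vfov': 47.942540031808946, 'cx': 322.3640637696527, 'cy': 237.80186035483626, 'distortion': [-0.06083365562002821, 0.0, 0.0, 0.0, 0.0], 'R': [[0.014274754155773176, -0.9998278329025488, -0.011854785834654383], [-0.9911259439070127, -0.012581508663400647, -0.13232939565412516], [0.13215746179548638, 0.013638555390732035, -0.9911349025731202]], 't': [14.832209203696204, 572.9558824788402, 1237.7800004002243]}
{'vfov': 65.92002788392398, 'cx': 318.1604311078856, 'cy': 243.65259479968148, 'distortion': array([0.00400053, 0.        , 0.        , 0.        , 0.        ]), 'T_tool_cam': array([[ 9.24306612e-04, -9.58953288e-01, -2.83562580e-01,
         8.23683207e+01],
       [ 9.99
[... 269 characters left out ...]
[ 1.18248917,  0.41790484, -0.01033988,  1.614096  ,  0.00468   ,
        1.11070663, -0.05300116]), 'qd': array([ 0.00133468, -0.00137231,  0.00175849, -0.00264216,  0.00053372,
       -0.00027248,  0.00203816]), 'joint_efforts': array([ 2.33787061e-03, -8.52576327e+01,  6.40671384e-01, -4.26693785e+01,
       -4.88636456e-02,  1.64025393e-02,  1.08443089e-04]), 'position': array([ 212.33778778, -587.46799646,  204.90111968]), 'tool_rot': array([ 9.85000363e-01,  1.72551404e-01, -1.19847080e-04, -5.31981261e-04]), 'ft_force': array([-0.20133918, -0.2788187 ,  0.09300599]), 'wrist_torque': array([ 0.00422935, -0.00799472,  0.00350492]), 'gripper_force': 0.0, 'finger_gap': 0.9997883151693133}
```

View pics/top0.png

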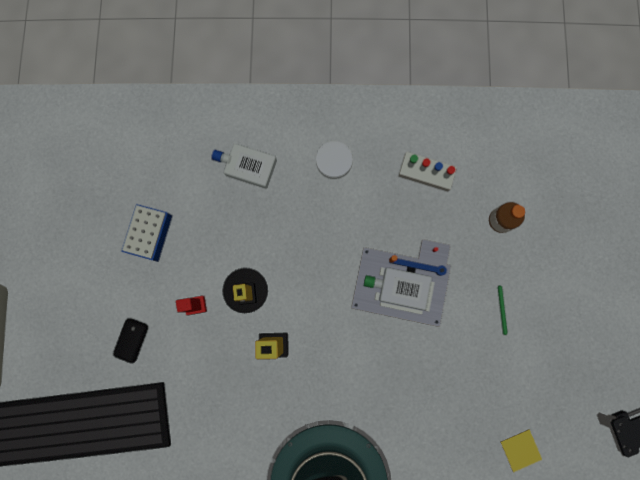

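View pics/side0.png

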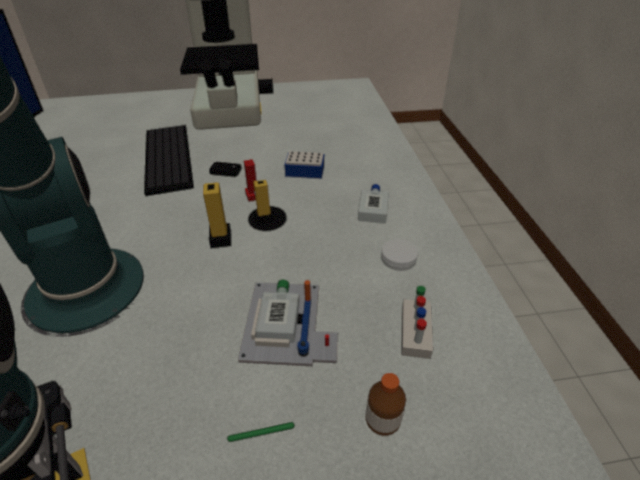

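The top view shows three reader-like things: yellow on the black pad at (243,292), a larger yellow one at (270,347), and a red one at (191,305). The smaller yellow one on the pad fits. The green-capped flask and holder are at (405,288), the knob at (394,259) and the pivot at (441,270). I'll confirm this in a crop and measure.

```bash
cat > h.py <<'E'
import cv2,numpy as np
from station import r,capture,calibration
from scipy.spatial.transform import Rotation as Ro
def cam(name,st=None):
    c=calibration(name); f=240/np.tan(np.radians(c["vfov"])/2)
    K=np.array([[f,0,c["cx"]],[0,f,c["cy"]],[0,0,1]]); D=np.array(c["distortion"],float)
    if name=="wrist":
        T=np.array(c["T_tool_cam"]); Rt=Ro.from_quat(st["tool_rot"]).as_matrix()
        Rw=Rt@T[:3,:3]; o=Rt@T[:3,3]+np.array(st["position"])
    else:
        R=np.array(c["R"]); Rw=R.T; o=-R.T@np.array(c["t"])
    return K,D,Rw,o
def onz(C,px,z):
    K,D,Rw,o=C
    p=cv2.undistortPoints(np.array(px,float).reshape(-1,1,2),K,D).reshape(-1,2)
    d=np.c_[p,np.ones(len(p))]@Rw.T
    return (o+d*((z-o[2])/d[:,2])[:,None])[:,:2]
def proj(C,X):
    K,D,Rw,o=C
    return cv2.projectPoints(np.array(X,float).reshape(-1,1,3),Rw.T,-Rw.T@o,K,D)[0].reshape(-1,2)
def blobs(im,lo,hi,roi=None,amin=15):
    m=cv2.inRange(cv2.cvtColor(im,cv2.COLOR_BGR2HSV),np.array(lo),np.array(hi))
    if roi: z=np.zeros_like(m); x0,y0,x1,y1=roi; z[y0:y1,x0:x1]=m[y0:y1,x0:x1]; m=z
    cs=cv2.findContours(m,cv2.RETR_EXTERNAL,cv2.CHAIN_APPROX_NONE)[0]
    return sorted([c for c in cs if cv2.contourArea(c)>=amin],key=cv2.contourArea,reverse=True)
def show(c): 
    (x,y),(w,h),a=cv2.minAreaRect(c); return np.round([x,y,w,h,a],1)
E
python3 - <<'E'
from h import *
im=cv2.imread("pics/top0.png"); C=cam("top")
cv2.imwrite("pics/crop0.png",cv2.resize(im[220:370,150:470],None,fx=2.5,fy=2.5,interpolation=cv2.INTER_CUBIC))
for n,lo,hi,roi,z in [("yel",(20,90,110),(35,255,255),(170,220,330,370),128),("org",(5,150,120),(18,255,255),(380,240,405,275),92),("blue",(100,120,50),(130,255,255),(385,245,460,290),38),("pad",(0,0,0),(180,255,50),(210,255,275,325),8),("green",(45,100,40),(80,255,255),(350,265,385,300),32),("label",(0,0,200),(180,40,255),(375,265,440,315),48)]:
    for c in blobs(im,lo,hi,roi)[:3]:
        s=show(c); print(n,cv2.contourArea(c),s,onz(C,s[:2],z).round(1), onz(C,cv2.boxPoints(cv2.minAreaRect(c)),z).round().tolist())
E
```

```text
yel 370.0 [266. 349.  18.  22.  90.] [[318.4 138.9]] [[337.0, 163.0], [338.0, 116.0], [300.0, 115.0], [299.0, 162.0]]
yel 156.5 [239.  291.5  15.   12.   90. ] [[440.6 201. ]] [[457.0, 215.0], [457.0, 188.0], [425.0, 187.0], [424.0, 214.0]]
blue 235.5 [419.6 266.7  51.9   8.7   9. ] [[ 507.2 -206.7]] [[506.0, -145.0], [526.0, -148.0], [509.0, -269.0], [488.0, -265.0]]
pad 1498.5 [245. 290.  44.  44.  90.] [[448.1 206.7]] [[500.0, 262.0], [502.0, 155.0], [397.0, 152.0], [395.0, 258.0]]
green 81.0 [369.  281.2   9.4  10.2  11.3] [[472.  -88.4]] [[462.0, -75.0], [486.0, -80.0], [482.0, -101.0], [458.0, -97.0]]
```

View pics/crop0.png

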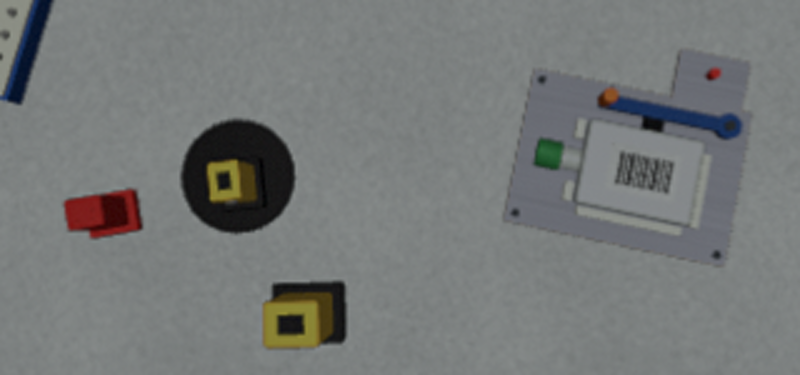

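The crop confirms the smaller yellow reader on the black pad; the red and the larger yellow ones stay where they are. I'll move over the holder for a close look on the way.

Emit:
{"op": "servo_tool", "data": {"steps": [[0.08, 0.12, 0.05, 0, 0, 0], [0.18, 0.25, 0.1, 0, 0, 0], [0.28, 0.38, 0.15, 0, 0, 0], [0.38, 0.5, 0.2, 0, 0, 0], [0.46, 0.63, 0.25, 0, 0, 0], [0.54, 0.75, 0.3, 0, 0, 0], [0.62, 0.88, 0.3, 0, 0, 0], [0.7, 1, 0.3, 0, 0, 0]], "gripper": -1, "squeeze": 15}}

```text
time: 1.1
position: [318.2, -436.3, 250.8]
tool_rot: [0.985, 0.173, 0.0, 0.0]
ft_force: [0.9, 0.1, 0.5]
finger_gap: 0.998
gripper_force: 0.0
```

Emit:
{"op": "servo_tool", "data": {"steps": [[0.08, 0.12, 0, 0, 0, 0], [0.18, 0.25, 0, 0, 0, 0], [0.28, 0.38, 0, 0, 0, 0], [0.38, 0.5, 0, 0, 0, 0], [0.46, 0.63, 0, 0, 0, 0], [0.54, 0.75, 0, 0, 0, 0], [0.62, 0.88, 0, 0, 0, 0], [0.7, 1, 0, 0, 0, 0]]}}

```text
time: 2.1
position: [422.9, -286.3, 250.8]
tool_rot: [0.985, 0.173, 0.0, 0.0]
ft_force: [0.5, -0.1, 0.6]
finger_gap: 0.998
gripper_force: 0.0
```

Emit:
{"op": "servo_tool", "data": {"steps": [[0.06, 0.08, 0, 0, 0, 0], [0.12, 0.16, 0, 0, 0, 0], [0.18, 0.24, 0, 0, 0, 0], [0.24, 0.32, 0, 0, 0, 0], [0.3, 0.4, 0, 0, 0, 0], [0.36, 0.48, 0, 0, 0, 0], [0.4, 0.54, 0, 0, 0, 0], [0.42, 0.56, 0, 0, 0, 0]]}}

```text
time: 3.1
position: [485.8, -203.1, 250.4]
tool_rot: [0.985, 0.173, -0.0, -0.0]
ft_force: [0.1, -0.4, 0.4]
finger_gap: 1.0
gripper_force: 0.0
```

Run:
```python
from h import *
st=r.read_state(); im=capture("wrist"); cv2.imwrite("pics/w1.png",im); C=cam("wrist",st)
np.save("w1.npy",np.r_[st["position"],st["tool_rot"]]); print(st["time"],st["position"].round(1))
for n,lo,hi,z in [("org",(3,150,90),(18,255,255),92),("blue",(100,120,50),(130,255,255),38),("green",(45,100,40),(80,255,255),32),("white",(0,0,170),(180,40,255),48),("red",(0,150,80),(3,255,255),40)]:
    for c in blobs(im,lo,hi,None,60)[:3]:
        s=show(c); print(n,cv2.contourArea(c),s,onz(C,s[:2],z).round(1), onz(C,cv2.boxPoints(cv2.minAreaRect(c)),z).round().tolist())
```

```text
3.1 [ 485.8 -203.1  250.4]
org 866.5 [624. 164.  36.  30.  90.] [[ 631.9 -439.4]] [[641.0, -418.0], [650.0, -443.0], [623.0, -461.0], [614.0, -436.0]]
org 185.5 [ 80.8 427.8  45.5  10.7  84.7] [[179.2 -34.2]] [[206.0, -22.0], [211.0, -32.0], [151.0, -47.0], [146.0, -36.0]]
org 166.5 [555.9 429.9   9.9  41.7   8.5] [[ 357.  -530.9]] [[330.0, -536.0], [381.0, -515.0], [383.0, -526.0], [332.0, -548.0]]
blue 1484.5 [326.7 196.3 120.4  21.6  28.7] [[ 506.9 -205.1]] [[505.0, -141.0], [527.0, -145.0], [508.0, -271.0], [485.0, -269.0]]
green 524.5 [212.5 189.6  23.8  25.   29.1] [[471. -88.]] [[460.0, -73.0], [487.0, -79.0], [482.0, -103.0], [455.0, -97.0]]
green 266.5 [460.3 295.5   9.5  36.8  21.8] [[ 450.2 -392.2]] [[428.0, -388.0], [472.0, -384.0], [472.0, -396.0], [427.0, -400.0]]
```

View pics/w1.png

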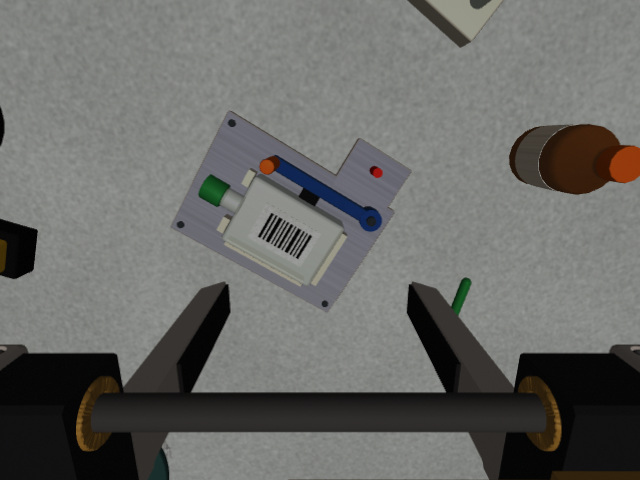

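The wrist view shows the holder, with the barcode at (285,236), the knob at (267,165), the pivot at (370,219) and the green cap at (213,190).

Run:
```python
from h import *
a=np.load("w1.npy"); C=cam("wrist",dict(position=a[:3],tool_rot=a[3:])); im=cv2.imread("pics/w1.png")
hsv=cv2.cvtColor(im,cv2.COLOR_BGR2HSV); print(hsv[165,262:275].tolist()); print("flask px",hsv[270,300],hsv[195,265],"plate",hsv[140,240],"fence",hsv[178,249])
for c in blobs(im,(0,120,60),(20,255,255),(240,140,290,185),20)[:2]:
    s=show(c); print("knob",cv2.contourArea(c),s,onz(C,s[:2],92),onz(C,s[:2],65))
m=cv2.inRange(hsv,(0,0,0),(180,255,70)); z=np.zeros_like(m); z[208:265,255:316]=m[208:265,255:316]
z=cv2.morphologyEx(z,cv2.MORPH_CLOSE,np.ones((7,7)))
c=max(cv2.findContours(z,0,2)[0],key=cv2.contourArea); s=show(c); print("barcode",s,onz(C,s[:2],48),onz(C,cv2.boxPoints(cv2.minAreaRect(c)),48).round().tolist())
print("pivot",onz(C,[[370,219]],44)); print("cap",onz(C,[[212.5,189.6]],40))
# flask top corners by low-saturation brightness
for name,lo in(("flask",(0,0,150)),):
    for c in blobs(im,lo,(180,30,255),(200,160,360,300),200)[:2]:
        s=show(c); print(name,cv2.contourArea(c),s,onz(C,s[:2],48),onz(C,cv2.boxPoints(cv2.minAreaRect(c)),48).round().tolist())
```

```text
[[11, 230, 152], [11, 232, 152], [11, 230, 152], [11, 230, 152], [11, 226, 152], [11, 226, 152], [11, 225, 152], [11, 225, 152], [11, 223, 152], [11, 225, 152], [11, 225, 151], [10, 233, 126], [10, 239, 64]]
flask px [ 50  11 141] [ 38   7 144] plate [120  22 118] fence [ 30  28 154]
knob 213.5 [267.9 164.1  14.9  19.6  32. ] [[ 523.80456066 -141.59850922]] [[ 520.63989415 -138.90332933]]
barcode [284.5 235.6  46.5  26.7  29.4] [[ 453.46485752 -176.63870968]] [[443.0, -150.0], [472.0, -155.0], [463.0, -203.0], [434.0, -199.0]]
pivot [[ 500.71081513 -256.29354556]]
cap [[472.81583282 -89.75186568]]
flask 202.5 [297.  254.6  21.6  43.   74.5] [[ 437.86790055 -196.11550729]] [[434.0, -171.0], [462.0, -208.0], [442.0, -222.0], [414.0, -184.0]]
```

Emit:
{"op": "servo_tool", "data": {"steps": [[-0.02, 0.12, 0, 0, 0, 0], [-0.04, 0.25, 0, 0, 0, 0], [-0.06, 0.38, 0, 0, 0, 0], [-0.08, 0.5, 0, 0, 0, 0], [-0.1, 0.63, 0, 0, 0, 0], [-0.12, 0.75, 0, 0, 0, 0], [-0.14, 0.88, 0, 0, 0, 0], [-0.16, 1, 0, 0, 0, 0]]}}

```text
time: 4.15
position: [461.2, -52.5, 250.4]
tool_rot: [0.985, 0.173, -0.0, -0.0]
ft_force: [-0.6, -0.2, -0.1]
finger_gap: 1.004
gripper_force: 0.0
```

Emit:
{"op": "servo_tool", "data": {"steps": [[-0.02, 0.12, 0, 0, 0, 0], [-0.04, 0.25, 0, 0, 0, 0], [-0.06, 0.38, 0, 0, 0, 0], [-0.08, 0.5, 0, 0, 0, 0], [-0.1, 0.63, 0, 0, 0, 0], [-0.12, 0.75, 0, 0, 0, 0], [-0.14, 0.88, 0, 0, 0, 0], [-0.16, 1, 0, 0, 0, 0]]}}

```text
time: 5.15
position: [437.1, 97.4, 250.5]
tool_rot: [0.985, 0.173, 0.0, -0.0]
ft_force: [0.0, -0.1, -0.0]
finger_gap: 1.0
gripper_force: 0.0
```

Emit:
{"op": "servo_tool", "data": {"steps": [[-0.02, 0.1, 0, 0, 0, 0], [-0.04, 0.2, 0, 0, 0, 0], [-0.06, 0.3, 0, 0, 0, 0], [-0.07, 0.4, 0, 0, 0, 0], [-0.08, 0.5, 0, 0, 0, 0], [-0.08, 0.57, 0, 0, 0, 0], [-0.08, 0.6, 0, 0, 0, 0], [-0.08, 0.6, 0, 0, 0, 0]]}}

```text
time: 6.15
position: [425.5, 186.3, 250.4]
tool_rot: [0.985, 0.173, -0.0, -0.0]
ft_force: [0.3, 0.5, -0.3]
finger_gap: 1.003
gripper_force: 0.0
```

Run:
```python
from h import *
st=r.read_state(); im=capture("wrist"); cv2.imwrite("pics/w2.png",im); C=cam("wrist",st)
np.save("w2.npy",np.r_[st["position"],st["tool_rot"]]); print(st["time"],st["position"].round(1))
for n,lo,hi,z in [("yel",(20,90,60),(35,255,255),128),("pad",(0,0,0),(180,255,50),8),("red",(0,150,50),(6,255,255),60)]:
    for c in blobs(im,lo,hi,(0,0,640,330),100)[:3]:
        s=show(c); print(n,cv2.contourArea(c),s,onz(C,s[:2],z).round(1), onz(C,cv2.boxPoints(cv2.minAreaRect(c)),z).round().tolist())
```

```text
6.15 [425.5 186.3 250.4]
yel 1621.0 [309.  209.2  33.7  53.3  11.3] [[444.5 201.2]] [[420.0, 212.0], [464.0, 218.0], [468.0, 191.0], [424.0, 184.0]]
yel 1385.0 [331.  311.5  35.   50.   90. ] [[363.6 151.6]] [[372.0, 178.0], [387.0, 137.0], [355.0, 124.0], [339.0, 167.0]]
pad 5448.5 [307.1 181.6  95.   91.9   4.8] [[450.3 208.6]] [[384.0, 249.0], [485.0, 271.0], [512.0, 171.0], [413.0, 141.0]]
pad 4740.0 [ 46.  206.8  61.6  83.4  32.2] [[320.7 481.2]] [[279.0, 531.0], [378.0, 494.0], [361.0, 433.0], [259.0, 468.0]]
pad 4148.5 [ 54. 305. 108.  48.  -0.] [[198.9 453.9]] [[142.0, 513.0], [209.0, 520.0], [254.0, 397.0], [188.0, 385.0]]
red 3161.5 [179.  188.5  53.   82.   90. ] [[406.9 326.9]] [[418.0, 371.0], [446.0, 295.0], [395.0, 281.0], [366.0, 359.0]]
```

View pics/w2.png

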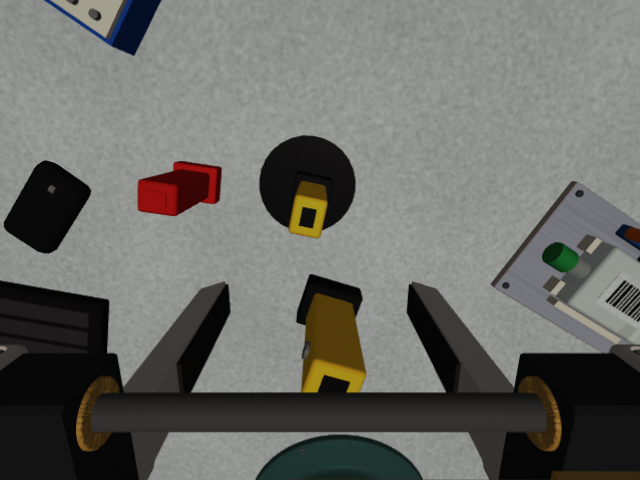

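The wrist view shows the reader standing on its pad with its handle top at about (308,218). The red one at (180,188) and the bigger yellow one at (333,340) stand nearby.

Run:
```python
from h import *
a=np.load("w2.npy"); C=cam("wrist",dict(position=a[:3],tool_rot=a[3:])); im=cv2.imread("pics/w2.png")
hsv=cv2.cvtColor(im,cv2.COLOR_BGR2HSV); print(hsv[190:240:4,300,2])
for v in (130,150,170):
  for c in blobs(im,(18,80,v),(38,255,255),(270,170,350,250),100)[:1]:
    s=show(c); b=onz(C,cv2.boxPoints(cv2.minAreaRect(c)),128); print(v,s,b.mean(0).round(1),b.round().tolist())
cen=lambda px,z: onz(C,[px],z).round(0).tolist()
print("pad",cv2.minEnclosingCircle(blobs(im,(0,0,0),(180,255,50),(240,120,370,250),100)[0]))
print("pad c",cen([307.5,182.5],8),"red head",cen([198,182],10),"red top128/160",cen([158,197],128),cen([158,197],160),"big base",cen([330,298],10), "big top 130..190",cen([334,388],150),cen([334,388],180))
```

```text
[ 82  84 166 166 167 166 141  74  14 154 167 148 145]
130 [307.5 216.3  32.   38.4  11.7] [438.3 200.3] [[420.0, 211.0], [453.0, 215.0], [456.0, 190.0], [424.0, 185.0]]
150 [307.5 216.3  31.   37.7  11.3] [438.3 200.3] [[421.0, 211.0], [452.0, 215.0], [456.0, 190.0], [424.0, 185.0]]
pad ((307.0, 183.5), 48.2313117980957)
pad c [[450.0, 208.0]] red head [[408.0, 324.0]] red top128/160 [[412.0, 321.0]] [[422.0, 309.0]] big base [[326.0, 135.0]] big top 130..190 [[305.0, 127.0]] [[326.0, 137.0]]
```

Emit:
{"op": "servo_tool", "data": {"steps": [[0.04, 0.05, -0.05, 0, 0, -0.03], [0.08, 0.09, -0.12, 0, 0, -0.069], [0.083, 0.093, -0.2, 0, 0, -0.069], [0.083, 0.093, -0.3, 0, 0, -0.069], [0.083, 0.093, -0.42, 0, 0, -0.069], [0.083, 0.093, -0.53, 0, 0, -0.069], [0.083, 0.093, -0.65, 0, 0, -0.069], [0.083, 0.093, -0.75, 0, 0, -0.069]]}}

```text
time: 7.2
position: [437.7, 199.9, 136.8]
tool_rot: [0.998, 0.065, -0.0, 0.0]
ft_force: [0.1, -0.1, 0.1]
finger_gap: 1.002
gripper_force: 0.0
```

Emit:
{"op": "servo_tool", "data": {"steps": [[0, 0, -0.1, 0, 0, 0], [0, 0, -0.2, 0, 0, 0], [0, 0, -0.28, 0, 0, 0], [0, 0, -0.34, 0, 0, 0], [0, 0, -0.35, 0, 0, 0], [0, 0, -0.35, 0, 0, 0], [0, 0, -0.35, 0, 0, 0], [0, 0, -0.35, 0, 0, 0]]}}

```text
time: 8.2
position: [438.1, 200.2, 85.7]
tool_rot: [0.998, 0.065, 0.0, -0.0]
ft_force: [0.9, -0.7, 0.1]
finger_gap: 1.002
gripper_force: 0.0
```

Emit:
{"op": "servo_tool", "data": {"steps": [[0, 0, 0, 0, 0, 0], [0, 0, 0, 0, 0, 0], [0, 0, 0, 0, 0, 0], [0, 0, 0, 0, 0, 0], [0, 0, 0, 0, 0, 0], [0, 0, 0, 0, 0, 0], [0, 0, 0, 0, 0, 0], [0, 0, 0, 0, 0, 0]], "gripper": 1, "squeeze": 20}}

```text
time: 9.2
position: [437.8, 200.2, 85.4]
tool_rot: [0.998, 0.065, -0.0, -0.0]
ft_force: [-0.2, -0.2, -0.5]
finger_gap: 0.296
gripper_force: 20.0
```

Emit:
{"op": "servo_tool", "data": {"steps": [[0, 0, 0.08, 0, 0, 0], [0, 0, 0.2, 0, 0, 0], [0, -0.06, 0.32, 0, 0, 0], [0, -0.16, 0.44, 0, 0, 0], [0, -0.28, 0.54, 0, 0, 0], [0.02, -0.4, 0.6, 0, 0, 0], [0.03, -0.52, 0.6, 0, 0, 0], [0.04, -0.65, 0.6, 0, 0, 0]]}}

```text
time: 10.2
position: [444.1, 102.3, 176.8]
tool_rot: [0.998, 0.065, 0.001, -0.0]
ft_force: [0.4, 0.2, -2.0]
finger_gap: 0.296
gripper_force: 20.0
```

Emit:
{"op": "servo_tool", "data": {"steps": [[0, -0.13, 0, 0, 0, 0], [0.01, -0.25, 0, 0, 0, 0], [0.02, -0.38, 0, 0, 0, 0], [0.03, -0.5, 0, 0, 0, 0], [0.04, -0.63, 0, 0, 0, 0], [0.05, -0.75, 0, 0, 0, 0], [0.05, -0.88, 0, 0, 0, 0], [0.05, -1, 0, 0, 0, 0]]}}

```text
time: 11.2
position: [451.5, -47.8, 176.7]
tool_rot: [0.998, 0.065, 0.001, 0.0]
ft_force: [-0.7, -0.3, -1.7]
finger_gap: 0.294
gripper_force: 20.0
```

Emit:
{"op": "servo_tool", "data": {"steps": [[0, -0.13, 0, 0, 0, 0], [0.01, -0.25, 0, 0, 0, 0], [0.02, -0.38, 0, 0, 0, 0], [0.02, -0.5, 0, 0, 0, 0], [0.02, -0.63, 0, 0, 0, 0], [0.02, -0.74, 0, 0, 0, 0], [0.02, -0.82, 0, 0, 0, 0], [0.02, -0.86, 0, 0, 0, 0]]}}

```text
time: 12.2
position: [454.4, -176.8, 175.7]
tool_rot: [0.998, 0.065, 0.0, -0.0]
ft_force: [0.5, 0.2, -2.2]
finger_gap: 0.298
gripper_force: 20.0
```

Run:
```python
from h import *
st=r.read_state(); im=capture("wrist"); s=capture("side"); print(st["time"],st["position"].round(1),st["gripper_force"])
cv2.imwrite("pics/hold.png",np.hstack([cv2.resize(im[0:480,120:520],None,fx=.9,fy=.9),cv2.resize(s[180:396,180:360],None,fx=2,fy=2)]))
```

```text
12.2 [ 454.4 -176.8  175.7] 19.985608756542206
```

View pics/hold.png

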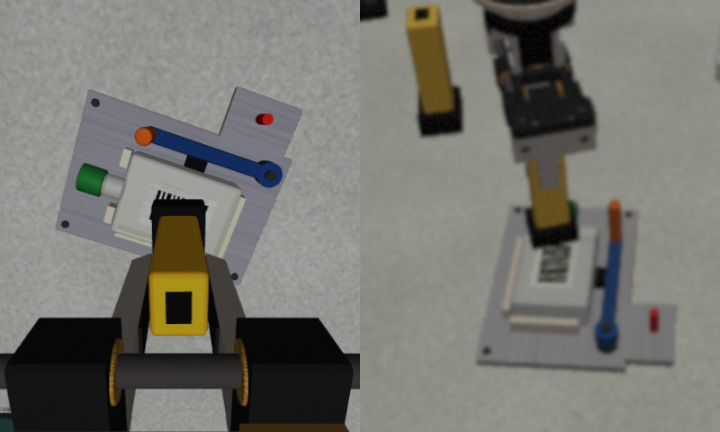

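The reader is upright over the barcode. I'll hold for 2 s, then carry it back.

Emit:
{"op": "servo_tool", "data": {"steps": [[0, 0, 0, 0, 0, 0], [0, 0, 0, 0, 0, 0], [0, 0, 0, 0, 0, 0], [0, 0, 0, 0, 0, 0], [0, 0, 0, 0, 0, 0], [0, 0, 0, 0, 0, 0], [0, 0, 0, 0, 0, 0], [0, 0, 0, 0, 0, 0]]}}

```text
time: 13.3
position: [454.4, -176.3, 175.4]
tool_rot: [0.998, 0.065, -0.0, -0.0]
ft_force: [0.9, 0.1, -2.4]
finger_gap: 0.297
gripper_force: 20.0
```

Emit:
{"op": "servo_tool", "data": {"steps": [[0, 0, 0, 0, 0, 0], [0, 0, 0, 0, 0, 0], [0, 0, 0, 0, 0, 0], [0, 0, 0, 0, 0, 0], [0, 0, 0, 0, 0, 0], [0, 0, 0, 0, 0, 0], [0, 0, 0, 0, 0, 0], [0, 0, 0, 0, 0, 0]]}}

```text
time: 14.3
position: [454.4, -176.3, 175.4]
tool_rot: [0.998, 0.065, -0.0, -0.0]
ft_force: [0.1, -0.0, -2.2]
finger_gap: 0.296
gripper_force: 20.0
```

Emit:
{"op": "servo_tool", "data": {"steps": [[0, 0.06, 0, 0, 0, 0], [0, 0.16, 0, 0, 0, 0], [0, 0.28, 0, 0, 0, 0], [0, 0.42, 0, 0, 0, 0], [0, 0.56, 0, 0, 0, 0], [0, 0.7, 0, 0, 0, 0], [0, 0.85, 0, 0, 0, 0], [0, 1, 0, 0, 0, 0]]}}

```text
time: 15.3
position: [454.1, -24.5, 175.5]
tool_rot: [0.998, 0.065, 0.0, 0.0]
ft_force: [0.7, -0.3, -2.5]
finger_gap: 0.299
gripper_force: 20.0
```

Emit:
{"op": "servo_tool", "data": {"steps": [[0, 0.12, 0, 0, 0, 0], [0, 0.25, 0, 0, 0, 0], [0, 0.38, 0, 0, 0, 0], [-0.01, 0.5, 0, 0, 0, 0], [-0.02, 0.63, 0, 0, 0, 0], [-0.03, 0.75, 0, 0, 0, 0], [-0.03, 0.88, 0, 0, 0, 0], [-0.03, 1, 0, 0, 0, 0]]}}

```text
time: 16.3
position: [449.2, 125.4, 175.5]
tool_rot: [0.998, 0.066, 0.0, -0.0]
ft_force: [0.6, 1.0, -2.1]
finger_gap: 0.298
gripper_force: 20.0
```

Emit:
{"op": "servo_tool", "data": {"steps": [[0, 0.12, 0, 0, 0, 0], [0, 0.25, 0, 0, 0, 0], [0, 0.37, 0, 0, 0, 0], [0, 0.47, -0.04, 0, 0, 0], [0, 0.53, -0.1, 0, 0, 0], [0, 0.56, -0.18, 0, 0, 0], [0, 0.56, -0.28, 0, 0, 0], [0, 0.56, -0.38, 0, 0, 0]]}}

```text
time: 17.3
position: [449.7, 207.1, 117.2]
tool_rot: [0.998, 0.065, -0.0, 0.0]
ft_force: [0.3, -1.0, -2.1]
finger_gap: 0.295
gripper_force: 20.0
```

Emit:
{"op": "servo_tool", "data": {"steps": [[0, 0, -0.06, 0, 0, 0], [0, 0, -0.11, 0, 0, 0], [0, 0, -0.15, 0, 0, 0], [0, 0, -0.18, 0, 0, 0], [0, 0, -0.2, 0, 0, 0], [0, 0, -0.21, 0, 0, 0], [0, 0, -0.215, 0, 0, 0], [0, 0, -0.215, 0, 0, 0]]}}

```text
time: 18.3
position: [449.9, 207.7, 86.2]
tool_rot: [0.998, 0.065, 0.0, -0.0]
ft_force: [-0.2, -0.6, -1.7]
finger_gap: 0.296
gripper_force: 20.0
```

Force still shows most of the weight, so I'll lower by about 1 mm more and then let go.

Emit:
{"op": "servo_tool", "data": {"steps": [[0, 0, -0.004, 0, 0, 0], [0, 0, -0.006, 0, 0, 0], [0, 0, -0.008, 0, 0, 0], [0, 0, -0.008, 0, 0, 0], [0, 0, -0.008, 0, 0, 0], [0, 0, -0.008, 0, 0, 0], [0, 0, -0.008, 0, 0, 0], [0, 0, -0.008, 0, 0, 0]]}}

```text
time: 19.3
position: [450.0, 207.7, 85.4]
tool_rot: [0.998, 0.065, 0.0, 0.0]
ft_force: [-2.8, -1.1, 8.3]
finger_gap: 0.301
gripper_force: 20.0
```

Emit:
{"op": "servo_tool", "data": {"steps": [[0, 0, 0, 0, 0, 0], [0, 0, 0, 0, 0, 0], [0, 0, 0, 0, 0, 0], [0, 0, 0, 0, 0, 0], [0, 0, 0, 0, 0, 0], [0, 0, 0, 0, 0, 0], [0, 0, 0, 0, 0, 0], [0, 0, 0, 0, 0, 0]], "gripper": -0.1}}

```text
time: 20.3
position: [449.8, 207.7, 85.0]
tool_rot: [0.998, 0.065, -0.0, -0.0]
ft_force: [-0.5, 0.1, 0.4]
finger_gap: 0.55
gripper_force: 0.0
```

Emit:
{"op": "servo_tool", "data": {"steps": [[0, 0, 0.06, 0, 0, 0], [0, 0, 0.16, 0, 0, 0], [0, 0, 0.28, 0, 0, 0], [0, 0, 0.4, 0, 0, 0], [0, 0, 0.52, 0, 0, 0], [0, 0, 0.64, 0, 0, 0], [0, -0.06, 0.7, 0, 0, 0], [0, -0.16, 0.74, 0, 0, 0.04]]}}

```text
time: 21.3
position: [449.8, 183.1, 196.5]
tool_rot: [0.992, 0.129, 0.0, 0.0]
ft_force: [-0.9, -0.1, 0.4]
finger_gap: 0.549
gripper_force: 0.0
```

Emit:
{"op": "servo_tool", "data": {"steps": [[0.02, -0.12, 0, 0, 0, 0.03], [0.05, -0.25, 0, 0, 0, 0.07], [0.08, -0.38, 0, 0, 0, 0.11], [0.1, -0.5, 0, 0, 0, 0.15], [0.12, -0.63, 0, 0, 0, 0.168], [0.14, -0.75, 0, 0, 0, 0.168], [0.16, -0.88, 0, 0, 0, 0.168], [0.18, -1, 0, 0, 0, 0.168]]}}

```text
time: 22.3
position: [476.6, 32.3, 195.9]
tool_rot: [0.924, 0.382, -0.0, -0.0]
ft_force: [-0.1, 0.4, -0.8]
finger_gap: 0.553
gripper_force: 0.0
```

Run:
```python
from h import *
st=r.read_state(); im=capture("wrist"); s=capture("side"); t=capture("top"); C=cam("wrist",st); print(st["time"],st["position"].round(1))
cv2.imwrite("pics/mid.png",np.hstack([cv2.resize(im,None,fx=.75,fy=.75),cv2.resize(s[150:270,200:300],None,fx=3,fy=3)]))
for c in blobs(im,(3,140,60),(18,255,255),None,60)[:4]: print("org",cv2.contourArea(c),show(c),onz(C,show(c)[:2],92).round(1),onz(C,show(c)[:2],65).round(1))
T=cam("top")
for c in blobs(t,(20,90,110),(35,255,255),(200,250,275,325),30): print("reader top",onz(T,show(c)[:2],128).round(1))
```

```text
22.3 [476.6  32.3 195.9]
org 606.0 [484.4 328.5  48.3  15.2  48.4] [[ 522.3 -121.9]] [[ 521.1 -142.2]]
org 535.5 [190.5 416.5  67.   17.   90. ] [[274.8  -2.3]] [[249.9 -11.2]]
org 394.0 [448.1 416.6  14.9  66.9   2.3] [[ 442.5 -170.5]] [[ 433.6 -195.4]]
org 100.0 [201.  384.5  15.   10.   90. ] [[308.3  13.1]] [[286.7   5.7]]
reader top [[451.3 207.9]]
```

View pics/mid.png

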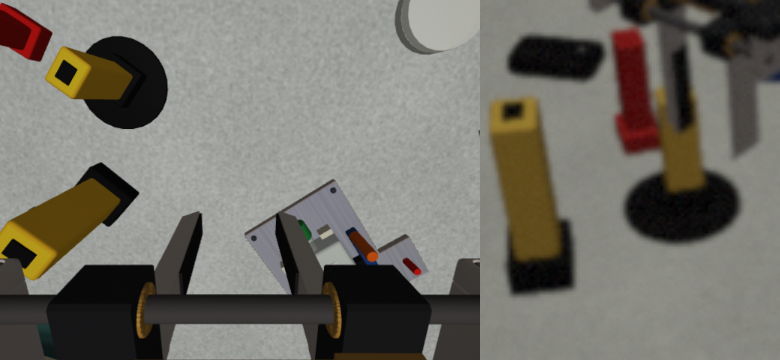

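The reader stands upright on the pad (its top at about (451,208)), and the knob at (521,-142) agrees with the earlier measurement. On to the knob.

Emit:
{"op": "servo_tool", "data": {"steps": [[0.04, -0.12, 0, 0, 0, 0], [0.08, -0.25, 0, 0, 0, 0], [0.12, -0.38, 0, 0, 0, 0], [0.16, -0.5, -0.05, 0, 0, 0], [0.2, -0.63, -0.1, 0, 0, 0], [0.23, -0.75, -0.15, 0, 0, 0], [0.26, -0.88, -0.2, 0, 0, 0], [0.28, -1, -0.25, 0, 0, 0]]}}

```text
time: 23.45
position: [519.1, -117.6, 157.9]
tool_rot: [0.924, 0.382, -0.0, -0.0]
ft_force: [-0.4, -0.5, -0.1]
finger_gap: 0.549
gripper_force: 0.0
```

Emit:
{"op": "servo_tool", "data": {"steps": [[0.01, -0.08, -0.04, 0, 0, 0], [0.02, -0.14, -0.08, 0, 0, 0], [0.02, -0.16, -0.14, 0, 0, 0], [0.02, -0.16, -0.2, 0, 0, 0], [0.02, -0.16, -0.25, 0, 0, 0], [0.02, -0.16, -0.3, 0, 0, 0], [0.02, -0.16, -0.3, 0, 0, 0], [0.02, -0.16, -0.3, 0, 0, 0]]}}

```text
time: 24.45
position: [522.0, -140.3, 113.7]
tool_rot: [0.924, 0.382, 0.0, 0.0]
ft_force: [0.1, -0.9, -0.7]
finger_gap: 0.553
gripper_force: 0.0
```

Run:
```python
from h import *
st=r.read_state(); im=capture("wrist"); C=cam("wrist",st); p=st["position"]; print(st["time"],p.round(1))
print("tcp px at z92",proj(C,[[p[0],p[1],92]]))
for c in blobs(im,(3,140,60),(18,255,255),(220,150,420,400),60)[:3]: print("org",cv2.contourArea(c),show(c),onz(C,show(c)[:2],92).round(1))
cv2.imwrite("pics/knob.png",im)
```

```text
24.45 [ 522.  -140.3  113.7]
tcp px at z92 [[318.46554017 281.98635958]]
org 820.0 [318.  269.5  45.   22.   90. ] [[ 527.3 -134.6]]
```

View pics/knob.png

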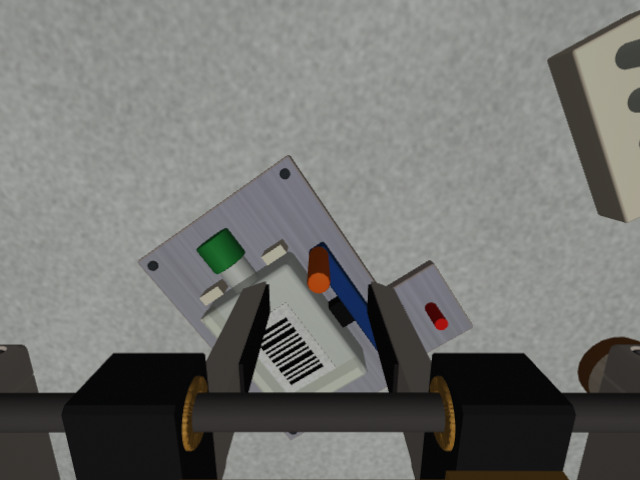

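The knob's top at (319,282) lies centred between the fingers, exactly under the TCP. I'll descend and grip.

Emit:
{"op": "servo_tool", "data": {"steps": [[0, 0, -0.06, 0, 0, 0], [0, 0, -0.14, 0, 0, 0], [0, 0, -0.22, 0, 0, 0], [0, 0, -0.3, 0, 0, 0], [0, 0, -0.35, 0, 0, 0], [0, 0, -0.36, 0, 0, 0], [0, 0, -0.36, 0, 0, 0], [0, 0, -0.36, 0, 0, 0]]}}

```text
time: 25.5
position: [522.1, -140.4, 59.8]
tool_rot: [0.924, 0.382, 0.0, 0.0]
ft_force: [0.2, -0.2, 1.5]
finger_gap: 0.551
gripper_force: 0.0
```

Emit:
{"op": "servo_tool", "data": {"steps": [[0, 0, 0, 0, 0, 0], [0, 0, 0, 0, 0, 0], [0, 0, 0, 0, 0, 0], [0, 0, 0, 0, 0, 0], [0, 0, 0, 0, 0, 0], [0, 0, 0, 0, 0, 0], [0, 0, 0, 0, 0, 0], [0, 0, 0, 0, 0, 0]], "gripper": 1, "squeeze": 30}}

```text
time: 26.5
position: [521.9, -140.4, 59.5]
tool_rot: [0.924, 0.382, -0.0, 0.0]
ft_force: [1.1, -0.9, 0.5]
finger_gap: 0.14
gripper_force: 30.0
```

Run:
```python
import numpy as np
from station import r
st=r.read_state(); p=st["position"][:2]; print(st["time"],p)
# circle about pivot; refine the pivot to 120 mm from the knob along the measured arm line
u=np.array([500.7,-256.3])-p; pv=p+120*u/np.hypot(*u); print("pivot",pv)
v=p-pv
for i in range(0,20):
    a=-0.06*i; R=np.array([[np.cos(a),-np.sin(a)],[np.sin(a),np.cos(a)]]); print(i,round(-a,2),((pv+R@v-p)/150).round(3), (pv+R@v).round(1))
```

```text
26.5 [ 521.92689052 -140.37578182]
pivot [ 500.3130444  -258.41324051]
0 0.0 [0. 0.] [ 521.9 -140.4]
1 0.06 [ 0.047 -0.01 ] [ 529.  -141.9]
2 0.12 [ 0.093 -0.023] [ 535.9 -143.8]
3 0.18 [ 0.139 -0.039] [ 542.7 -146.2]
4 0.24 [ 0.183 -0.057] [ 549.4 -148.9]
5 0.3 [ 0.226 -0.078] [ 555.8 -152. ]
6 0.36 [ 0.268 -0.101] [ 562.1 -155.6]
7 0.42 [ 0.308 -0.127] [ 568.2 -159.4]
8 0.48 [ 0.347 -0.155] [ 574.  -163.7]
9 0.54 [ 0.384 -0.186] [ 579.5 -168.3]
10 0.6 [ 0.419 -0.219] [ 584.8 -173.2]
11 0.66 [ 0.452 -0.254] [ 589.8 -178.4]
12 0.72 [ 0.483 -0.29 ] [ 594.4 -183.9]
13 0.78 [ 0.512 -0.329] [ 598.7 -189.7]
14 0.84 [ 0.538 -0.369] [ 602.6 -195.7]
15 0.9 [ 0.562 -0.411] [ 606.2 -202. ]
16 0.96 [ 0.583 -0.454] [ 609.4 -208.4]
17 1.02 [ 0.602 -0.498] [ 612.2 -215.1]
18 1.08 [ 0.618 -0.543] [ 614.6 -221.8]
19 1.14 [ 0.631 -0.589] [ 616.6 -228.8]
```

Gap 0.14 (13 mm) shows that the knob is gripped. I'll swing in two calls and watch the force.

Emit:
{"op": "servo_tool", "data": {"steps": [[0.047, -0.01, 0, 0, 0, 0], [0.093, -0.023, 0, 0, 0, 0], [0.139, -0.039, 0, 0, 0, 0], [0.183, -0.057, 0, 0, 0, 0], [0.226, -0.078, 0, 0, 0, 0], [0.268, -0.101, 0, 0, 0, 0], [0.29, -0.114, 0, 0, 0, 0], [0.308, -0.127, 0, 0, 0, 0]]}}

```text
time: 27.5
position: [568.5, -157.3, 59.4]
tool_rot: [0.924, 0.382, 0.0, -0.001]
ft_force: [-0.6, 11.5, 3.7]
finger_gap: 0.141
gripper_force: 30.0
```

Emit:
{"op": "servo_tool", "data": {"steps": [[0.039, -0.028, 0, 0, 0, 0], [0.076, -0.059, 0, 0, 0, 0], [0.111, -0.092, 0, 0, 0, 0], [0.144, -0.127, 0, 0, 0, 0], [0.175, -0.163, 0, 0, 0, 0], [0.204, -0.202, 0, 0, 0, 0], [0.23, -0.242, 0, 0, 0, 0], [0.23, -0.242, 0, 0, 0, 0]]}}

```text
time: 28.5
position: [604.2, -193.1, 59.5]
tool_rot: [0.924, 0.383, 0.001, -0.001]
ft_force: [4.2, 12.1, 0.7]
finger_gap: 0.144
gripper_force: 30.0
```

Emit:
{"op": "servo_tool", "data": {"steps": [[0.01, 0, 0, 0, 0, 0], [0.02, -0.01, 0, 0, 0, 0], [0.027, -0.02, 0, 0, 0, 0], [0.032, -0.028, 0, 0, 0, 0], [0.036, -0.034, 0, 0, 0, 0], [0.036, -0.034, 0, 0, 0, 0], [0.036, -0.034, 0, 0, 0, 0], [0.036, -0.034, 0, 0, 0, 0]]}}

```text
time: 29.5
position: [608.0, -199.0, 59.4]
tool_rot: [0.924, 0.382, -0.0, -0.001]
ft_force: [-3.5, 7.5, 5.4]
finger_gap: 0.142
gripper_force: 30.0
```

Emit:
{"op": "servo_tool", "data": {"steps": [[0.003, -0.005, 0, 0, 0, 0], [0.006, -0.011, 0, 0, 0, 0], [0.009, -0.017, 0, 0, 0, 0], [0.012, -0.023, 0, 0, 0, 0], [0.012, -0.023, 0, 0, 0, 0], [0.012, -0.023, 0, 0, 0, 0], [0.012, -0.023, 0, 0, 0, 0], [0.012, -0.023, 0, 0, 0, 0]]}}

```text
time: 30.5
position: [609.1, -200.5, 59.2]
tool_rot: [0.924, 0.383, -0.001, -0.002]
ft_force: [-10.8, 17.1, 10.6]
finger_gap: 0.145
gripper_force: 30.0
```

Tangential force rose from 8 N to 20 N as motion stalled, so it is against the stop; the chord from the start gives about 0.91 rad. One last look before handing in.

Run:
```python
from h import *
t=capture("top"); s=capture("side"); st=r.read_state(); print(st["time"],st["position"].round(1),st["ft_force"].round(1),st["gripper_force"],abs(st["qd"]).max())
cv2.imwrite("pics/end.png",np.hstack([cv2.resize(t[220:340,200:460],None,fx=1.5,fy=3),cv2.resize(s[170:370,180:380],(390,360))]))
```

```text
30.6 [ 609.1 -200.5   59.2] [-10.6  17.   11.6] 30.002260208129883 0.0012782812420571903
```

View pics/end.png

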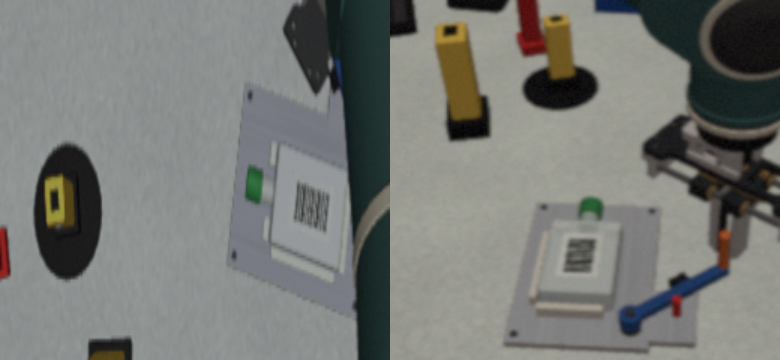

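The side view shows the blue arm swung out against the red pin with the knob in the gripper, the flask undisturbed and the reader upright on its pad. Handing in.

```bash
python3 -c "
from station import r
print(r.close_job())"
```

```text
the job is handed in; nothing more can be done
None
```

I handed the job in at about 31 s: the reader was held over the label for about 2 s and now stands upright near the middle of its pad, the blue arm is held at its stop by the gripper, and the last views showed the flask still in the holder; the verdict was not shown.

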